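Overhang the long brass plate for picking up

TASK

The longer of the two flat pierced brass plates lies too flat on the wooden display board to be picked up. With the fingertips slide it along the board, never lifting it, until 30 mm of it (a third of its 90 mm depth) sticks out past the board's front edge, the long edge on the customers' side away from the robot, with the plate's long side straight along that edge. Leave it lying there and leave the shorter plate and everything else where it is.

Things in the scene. Friction and masses are not known exactly. Their poses are not given: they have to be found in the camera images.
- riser: fixed dark wooden display board on low runners, 300 mm deep (its x) by 660 mm wide (its y), flat top 50 mm above the table. Origin under its centre at table height; x points to the front edge (customers' side, away from the robot), y along that edge, z up. It can stand turned by up to about 12 degrees.
- riser_edge (a point): middle of the board's front upper edge (150 mm from the board's centre along its x, on its top surface); axes as the board's: x straight out over the edge, y along the edge. What stands beyond this edge is lower than the board's top.
- long_plate: the longer flat brass plate with rows of small dark holes (drawn on, not to be hooked), loose, 90 mm deep (its x) by 140 mm long (its y) by 5 mm thick, about 0.5 kg (0.4 to 0.65). Origin at the centre of its underside; z up. Its x points roughly to the board's front edge, off by up to about 17 degrees at the start; it starts wholly on the board, on either half, with the middle of its front side 50 to 90 mm short of the edge. At 45 mm of overhang it tips off.
- long_front (a point): middle of the long plate's long side that faces the board's front edge, half-way up its thickness (45 mm from the plate's centre along its x)
- long_back (a point): middle of the long plate's other long side, the one nearer the robot, half-way up its thickness. At least 60 mm of bare board lie behind it.
- short_plate: shorter, square flat brass plate of the same make, loose, 90 by 90 by 5 mm, on the other half of the board; origin at the centre of its underside. Not to be moved.
- burner: small footed bronze incense burner with lid and pointed finial, loose, 80 mm tall, 80 mm across, standing on the board between the plates; origin at the centre of its foot. Not to be moved.
- stick_holder: small copper cone-shaped incense stick holder, loose, 44 mm across, 30 mm tall, on the board between the plates, nearer the robot; origin at the centre of its foot. Not to be moved.
- big_lid: loose round bronze lid with a finial, 80 mm across, 34 mm tall, on the table beyond the board; origin under its centre
- bowl: loose brass bowl, 100 mm across, 40 mm tall, on the table beyond the board; origin under its centre
- brush: loose hand brush lying on the table to the left of the board; origin at its middle, on the table
- cup: loose copper cup, 70 mm across, 70 mm tall, on the table to the right of the board; origin under its centre
There are look-alikes about, which are no part of the job. Leave any turquoise look-alike of the long_plate alone.

How it is judged (in metres and radians):
At the end, for the whole second after the job is handed in: The long plate lies flat and at rest on the board, the middle of its front long side 30 mm (plus or minus 8 mm) past the board's front edge, its long side within about 7 degrees of that edge; the short plate and all other things are within 12 mm of where they started (x of long_front in the frame of riser_edge between 0.022 and 0.038 m and angle between the y axis of long_plate and the y axis of riser, either way round below 0.12 rad and angle between long_plate's own z axis and vertical below 0.05 rad and z of long_plate in the frame of riser between 0.047 and 0.053 m and linear speed of long_plate below 0.01 m/s and distance of each of short_plate, burner, stick_holder, big_lid, bowl, brush, cup from where it was at the start of the episode below 0.012 m); the robot touches nothing.
It fails at once if the long plate is lifted off the board (more than 10 mm) (z of long_plate in the frame of riser above 0.06 m).
It fails at once if the long plate tips or falls (angle between long_plate's own z axis and vertical above 0.2 rad or z of long_plate in the frame of riser below 0.038 m).
It fails at once if the short plate or another bystander is moved more than 12 mm (distance of any of short_plate, burner, stick_holder, big_lid, bowl, brush, cup from where it was at the start of the episode above 0.012 m).
It fails at once if the burner, stick holder or cup is tipped (angle between any of burner, stick_holder, cup's own z axis and vertical above 0.3 rad).
It also fails if it takes over 40 s, if anything falls off the work surface, if the arm or the gripper's body presses on something with over 40 N, if the wrist force passes 120 N, or if a joint passes its speed limit or range.

ROBOT

A 6-joint arm with a two-finger parallel gripper is mounted at the origin on the work surface. World frame = base frame: x ahead of the robot, y to its left, z up, the work surface at z = 0. Lengths are in mm, angles in rad, forces in N, time in s.
With the tool pointing down it reaches from about 300 to 775 mm from the base axis. Payload 14.6 kg.
Tool frame: the origin (TCP) lies on the centre line of the jaws, within the pads' length; the fingertips stand 11 mm ahead of it and the grasp point (between the pads) lies 8 mm behind it; x points along the fingers, y is the direction in which the jaws open and shut, and the axes are right-handed (so a half turn about x gives the same grasp; the last joint's range is limited). The gripper opens to 94 mm and grips with 3 to 60 N. Pads are 16 mm wide; open, the fingers measure 119 mm over their backs; the gripper's body (75 mm by 177 mm) begins 78 mm behind the grasp point.
Start: joints at [-1.196, 0.3, 1.521, -0, 1.321, -0.067], TCP at [235.154, -497.184, 216.446] pointing down, gripper open.
Joint ranges: [-3.03, 3.03], [-0.79, 2.21], [0.23, 2.52], [-1.04, 4.18], [0, 3.07], [-2.55, 2.55]. Speed limits (rad/s): [2.22, 2.22, 2.57, 3.14, 3.14, 3.14].

INTERFACE

Orientations are given as [roll, pitch, yaw] about the fixed x, y, z axes, in that order (R = Rz(yaw) Ry(pitch) Rx(roll)).
In Python, from cell import manip gives the robot as it stands.
- The arm moves only by the shell command python3 -m handwheel 'ROWS' [OPENING] [FORCE]. ROWS is JSON, a list of rows, each a list of 2 entries, a list of its own where there are three numbers: the shift along the tool's x, y, z in mm, then the turn about the tool's x in rad. In form: [[[x, y, z], spin], ...]. A call has exactly 10 rows; each row shifts and turns the commanded pose from where the row before left it, along the tool's axes as they then stand; what a row does not reach is not made up. A row lasts 1/8 s, in which the tool goes at most 62.5 mm and 10.7 degrees, less where a joint would pass 70% of its speed; a pose out of reach is approached as far as the arm can. A call with a gripper value outside its range is refused whole. OPENING is the closure in counts, from 0 (fully open) to 255 (shut), set as the call begins (- or left out, the last holds). The fingers move at their own pace and stop on an object; FORCE is the grip in N (left out, the last holds). Time passes only in rows, so rows that do not move let the fingers close, or fill a call up. It gives the time, the measured TCP pose, the force and the opening at its end, in the units of the state.
- manip.read_state(): the state, without advancing time (a new reading comes with each control period).
- manip.camera(name): name is "side" or "top"; returns a dict with "pixels" (480x640x3 uint8, red, green, blue), "z_map" (480x640 float32, mm along the optical axis (not along the pixel's ray), 0 where there is no reading), "mtx" (3x3 intrinsics, pixels), "xyz" and "orientation" of the camera in the world. Camera axes: x right, y up, looking along -z (the intrinsics and any distortion apply to the point x, -y, -z); pixel columns grow to the right and rows downward; lengths in mm; the calibration is good to about 2 mm. A picture is of the moment at which its call begins.
- manip.sign_off(): hands the job in, once; it reports no verdict.
Trained networks look in the newest picture that a camera, given by its name, has taken for a name from the list of things; names that differ only in an ending like _2 or _b are one class to them, and where a whole thing is asked for, a point or a joint stands for the part that bears it (a point fixed in the world has none). Each returns a list of dicts, best first, with "confidence" (0 to 1); they miss things now and then, are a little off and sometimes report something else, mostly with a low value. They report only what shows in the picture. A call takes as long as a camera call. They do not tell look-alikes from the thing itself.
- manip.cut_out(target, camera): "region" (480x640 bool, what is visible of it) and "centre" ([column, row] in pixels, amid what is visible of it).
The state is a dict: "clock": time; "joints": joint angles; "qd": joint speeds; "effort": joint torques, N m; "eef_pos": TCP position; "eef_rot": TCP orientation; "wrist_force": force on the tool from outside, world axes, zero at the start; "moment": the same for the moment, N m; "finger_gap": finger opening in mm.
Only numpy, scipy, OpenCV 4.12 (cv2) and the standard library are available. Lean on these libraries where they do the work, as an engineer would, in place of code of your own. Each camera call takes 0.05 s, during which the arm holds its last target. There are 200 camera calls.

## Working session

There is one attempt and no reset: what is moved stays moved. The work goes in short steps, Python scripts to look and compute and a shell command to move; the robot and the scene stay as the last step left them, time stands still between calls to the robot, and variables do not carry over. Pictures are saved under pics/ and viewed, about 8 in all and at most 12, crops included, and the job is handed in when it is done.

```bash
mkdir -p pics; cat > h.py <<'E'
import numpy as np,cv2
from cell import manip
from scipy.spatial.transform import Rotation as R
def cloud(c):
    K=c["mtx"];z=c["z_map"];v,u=np.mgrid[:480,:640]
    p=np.stack([(u-K[0][2])/K[0][0]*z,-(v-K[1][2])/K[1][1]*z,-z],-1)
    o=np.array(c["orientation"]);M=R.from_euler('xyz',o).as_matrix() if o.shape==(3,) else o
    return p@M.T+np.array(c["xyz"])
E
python3 - <<'E'
from h import *
s=manip.read_state();print(s)
for n in("top","side"):
    c=manip.camera(n);cv2.imwrite(f"pics/{n}0.png",c["pixels"][...,::-1]);print(n,c["xyz"],c["orientation"],c["mtx"])
    for t in("long_plate","short_plate","riser"):
        P=cloud(c)
        for d in manip.cut_out(t,n):
            m=d["region"]&(c["z_map"]>0);q=P[m];print(t,d["confidence"],d["centre"],m.sum(),np.median(q,0).round(1),cv2.minAreaRect(q[:,:2].astype(np.float32)))
E
```

```text
{'clock': 0.0, 'joints': array([-1.19560785e+00,  3.00472186e-01,  1.52158988e+00,  1.43047288e-05,
        1.32066950e+00, -6.65730038e-02]), 'qd': array([ 0.0007329 ,  0.00074116, -0.00065876,  0.00083269, -0.00062215,
       -0.0015219 ]), 'effort': array([ 1.70998323e-03, -5.31811130e+01, -3.52731335e+01,  7.08878785e-02,
        2.44223006e-02, -1.14372467e-04]), 'eef_pos': array([ 235.06659527, -496.96403227,  215.88199684]), 'eef_rot': array([-1.64953431,  1.56965733,  1.93381628]), 'wrist_force': array([-0.10485218, -0.69551953, -0.71172846]), 'moment': array([0.01522895, 0.03005496, 0.01569276]), 'finger_gap': 93.80143543570944}
top [ 367.2194085    16.14678591 1418.15072137] [ 0.10265137 -0.00211493 -1.58908215] [[516.00319258   0.         316.14144311]
 [  0.         516.00319258 219.51342922]
 [  0.           0.           1.        ]]
long_plate 0.84 [432.1, 333.0] 1640 [ 196.8 -287.5    4. ] ((197.2227325439453, -286.94873046875), (89.21945190429688, 138.12908935546875), 45.315818786621094)
long_plate 0.7 [385.6, 207.1] 1715 [ 539.6 -178.1   54.2] ((539.9368896484375, -1
[... 1010 characters left out ...]
21923828125), (143.6104736328125, 100.62417602539062), 46.99045181274414)
long_plate 0.72 [396.6, 186.2] 287 [ 327.7 -522.3    1.8] ((316.6262512207031, -541.5648193359375), (145.99830627441406, 92.70980072021484), 68.30341339111328)
long_plate 0.68 [321.2, 206.6] 528 [ 533.9 -174.9   52.6] ((537.07275390625, -175.63397216796875), (89.72189331054688, 142.89230346679688), 2.7536630630493164)
short_plate 0.77 [284.1, 268.1] 597 [544.4 165.3  53.1] ((545.2638549804688, 163.50750732421875), (90.21428680419922, 98.38819885253906), 4.717543601989746)
riser 0.6 [312.6, 257.4] 11266 [478.7  92.7  47.8] ((518.6573486328125, -56.28314208984375), (758.578369140625, 335.425048828125), 89.05387115478516)
```

```bash
cat >> h.py <<'E'
def fit(c=None):
    c=c or manip.camera("top");P=cloud(c);Z=P[...,2]
    m=((Z>42)&(Z<60)&(P[...,0]>250)&(P[...,0]<760)&(abs(P[...,1])<420)).astype(np.uint8)
    pts=[]
    # front edge: per column, topmost row of board surface
    for u in range(640):
        r=np.flatnonzero(m[:,u])
        if len(r)>60: pts.append(P[r[0],u])
    pts=np.array(pts);l=np.polyfit(pts[:,1],pts[:,0],1)
    for _ in range(4):
        e=pts[:,0]-np.polyval(l,pts[:,1]);k=abs(e-np.median(e))<5;l=np.polyfit(pts[k,1],pts[k,0],1)
    print("edge x=",l.round(4),"n",k.sum(),"resid",e[k].std().round(2))
    yaw=-np.arctan(l[0]);best=None
    for d in manip.cut_out("long_plate","top"):
        q=P[d["region"]&(c["z_map"]>0)];md=np.median(q,0)
        if abs(md[2]-52)<8 and 380<md[0]<720:
            r=cv2.minAreaRect(q[:,:2].astype(np.float32));b=cv2.boxPoints(r)
            f=b[np.argsort(-b[:,0])[:2]];g=f.mean(0);t=b[np.argsort(b[:,0])[:2]].mean(0)
            # angle from front side
            a=f[np.argsort(f[:,1])];py=-np.arctan2(a[1,0]-a[0,0],a[1,1]-a[0,1])
            o=(g[0]-np.polyval(l,g[1]))*np.cos(yaw)
            print("plate",md.round(1),r,"front",g.round(1),"back",t.round(1),"yaw",round(py,4),"overhang",o.round(1))
    print("board yaw",round(yaw,4));return c,P,m
E
python3 - <<'E'
from h import *
c,P,m=fit()
for row in (None,):
    # back edge and side extents to check size
    q=P[m>0][:,:2].astype(np.float32);print(cv2.minAreaRect(q))
    for u in (200,300,420): r=np.flatnonzero(m[:,u]);print(u,r[0],r[-1],P[r[0],u],P[r[-1],u])
E
```

```text
edge x= [1.160000e-02 6.540039e+02] n 238 resid 0.91
plate [ 540.8 -177.5   54.4] ((542.0639038085938, -177.6841278076172), (91.90518951416016, 140.2124481201172), 5.128368377685547) front [ 587.8 -173.6] back [ 496.3 -181.8] yaw 0.0895 overhang -64.2
board yaw -0.0116
((556.305419921875, -12.89935302734375), (662.3516845703125, 400.6918640136719), 89.30506896972656)
200 271 277 [377.14782339 319.53632493  49.3879372 ] [361.40295263 319.87532861  47.51984612]
300 166 276 [653.98022938  51.53127994  49.01965711] [359.18214131  56.09761218  44.87282106]
420 165 276 [ 650.85616657 -272.09521779   49.44902398] [ 353.39827905 -260.8879654    47.59920827]
```

View pics/top0.png

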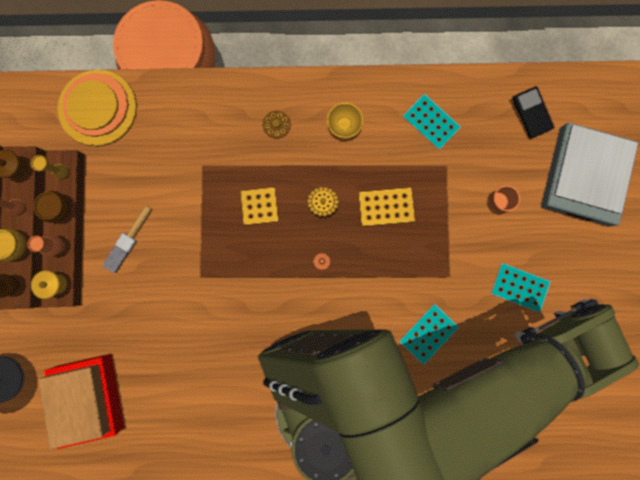

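```bash
cat > d.py <<'E'
import sys
from h import *
s=manip.read_state();p=s["eef_pos"];M=R.from_euler('xyz',s["eef_rot"]).as_matrix()
print("pos",p.round(1),"F",s["wrist_force"].round(1),"t",s["clock"]);print(M.round(4))
b=np.array([0.0116,1,0]);b/=np.linalg.norm(b);b*=np.sign(M[:,1]@b)
c=np.cross(M[:,1],b);print("spin about tool x",float(np.arctan2(c@M[:,0],M[:,1]@b)))
if len(sys.argv)>3:print("shift",((np.array(list(map(float,sys.argv[1:4])))-p)@M).round(1))
E
python3 d.py 465 -180 130
```

```text
pos [ 235.1 -497.2  216.4] F [ 0.1 -1.  -0. ] t 0.5
[[-0.      0.4275 -0.904 ]
 [ 0.     -0.904  -0.4275]
 [-1.     -0.     -0.    ]]
spin about tool x 0.4533608830003393
shift [  86.4 -188.5 -343.4]
```

```bash
python3 -m handwheel '[[[0,-19,-34],0],[[0,-19,-34],0],[[0,-19,-34],0],[[0,-19,-34],0],[[0,-19,-35],0],[[0,-19,-35],0],[[0,-19,-35],0],[[0,-19,-34],0],[[0,-19,-34],0],[[0,-18,-34],0]]' 0
python3 -m handwheel '[[[0,0,0],0.11],[[0,0,0],0.11],[[0,0,0],0.11],[[0,0,0],0.123],[[20,0,0],0],[[20,0,0],0],[[20,0,0],0],[[20,0,0],0],[[0,0,0],0],[[0,0,0],0]]'
python3 d.py 465 -180 63
```

```text
clock: 1.75
eef_pos: [465.1, -178.5, 216.6]
eef_rot: [2.252, 1.571, -0.448]
wrist_force: [-0.9, -0.6, 0.5]
finger_gap: 94.1
clock: 3.0
eef_pos: [464.7, -179.8, 137.3]
eef_rot: [2.718, 1.57, -0.435]
wrist_force: [-0.5, -0.1, 0.4]
finger_gap: 93.8
pos [ 464.7 -179.8  137.3] F [-0.5 -0.1  0.4] t 3.0
[[ 8.000e-04 -1.120e-02 -9.999e-01]
 [-4.000e-04 -9.999e-01  1.120e-02]
 [-1.000e+00  4.000e-04 -8.000e-04]]
spin about tool x 0.0004262969426298641
shift [74.3  0.1 -0.2]
```

Down, gently, then push with tool −z (world +x), stopping well short.

```bash
python3 -m handwheel '[[[15,0,0],0],[[15,0,0],0],[[15,0,0],0],[[12,0,0],0],[[8,0,0],0],[[4,0,0],0],[[3,0,0],0],[[2,0,0],0],[[0,0,0],0],[[0,0,0],0]]'
python3 - <<'E'
from h import *
c=manip.camera("side");cv2.imwrite("pics/side1.png",cv2.resize(c["pixels"][130:290,220:430,::-1],None,fx=3.5,fy=3.5,interpolation=cv2.INTER_CUBIC))
E
python3 d.py
```

```text
clock: 4.25
eef_pos: [464.5, -179.7, 62.6]
eef_rot: [2.79, 1.57, -0.363]
wrist_force: [0.2, -0.1, -0.2]
finger_gap: 94.0
pos [ 464.5 -179.7   62.6] F [-0.1  0.1 -0.3] t 4.3
[[ 3.000e-04 -1.130e-02 -9.999e-01]
 [-1.000e-04 -9.999e-01  1.130e-02]
 [-1.000e+00  1.000e-04 -3.000e-04]]
spin about tool x 0.00033147505245223734
```

View pics/side1.png

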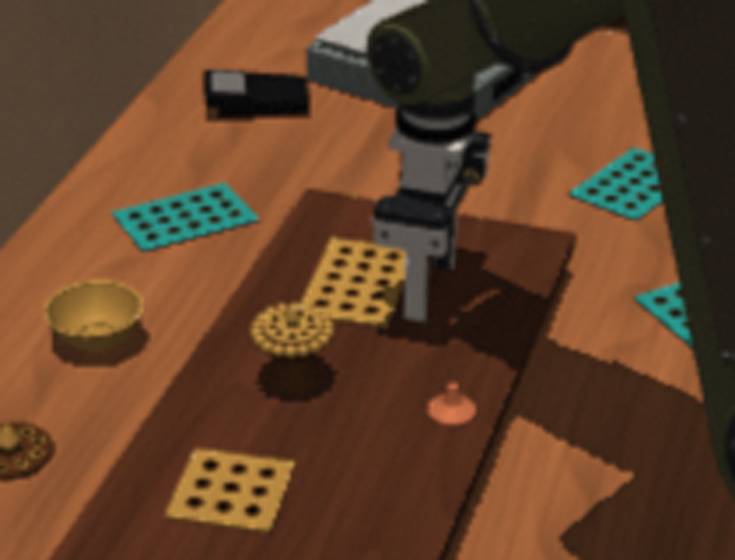

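```bash
python3 -m handwheel '[[[0,0,-10],0],[[0,0,-10],0],[[0,0,-10],0],[[0,0,-10],0],[[0,0,-10],0],[[0,0,-10],0],[[0,0,-8],0],[[0,0,-6],0],[[0,0,-4],0],[[0,0,-2],0]]'
python3 -c "
from h import *
fit()
c=manip.camera('side');cv2.imwrite('pics/side2.png',cv2.resize(c['pixels'][130:290,220:430,::-1],None,fx=3.5,fy=3.5,interpolation=cv2.INTER_CUBIC))"
python3 d.py
```

```text
clock: 5.55
eef_pos: [544.5, -180.6, 62.4]
eef_rot: [-0.513, 1.571, 2.617]
wrist_force: [-2.2, -0.2, 0.1]
finger_gap: 94.3
edge x= [1.30000e-02 6.53665e+02] n 175 resid 1.02
plate [ 626.7 -138.5   54.4] ((633.0227661132812, -171.8298797607422), (68.09654998779297, 142.3214874267578), 27.707515716552734) front [ 666.1 -234.8] back [ 599.9 -108.8] yaw -1.0872 overhang 15.5
board yaw -0.013
pos [ 544.6 -180.6   62.5] F [-1.9  0.1 -0.8] t 5.7
[[ 6.000e-04 -1.120e-02 -9.999e-01]
 [-1.000e-04 -9.999e-01  1.120e-02]
 [-1.000e+00  1.000e-04 -6.000e-04]]
spin about tool x 0.0003967530899927694
```

View pics/side2.png

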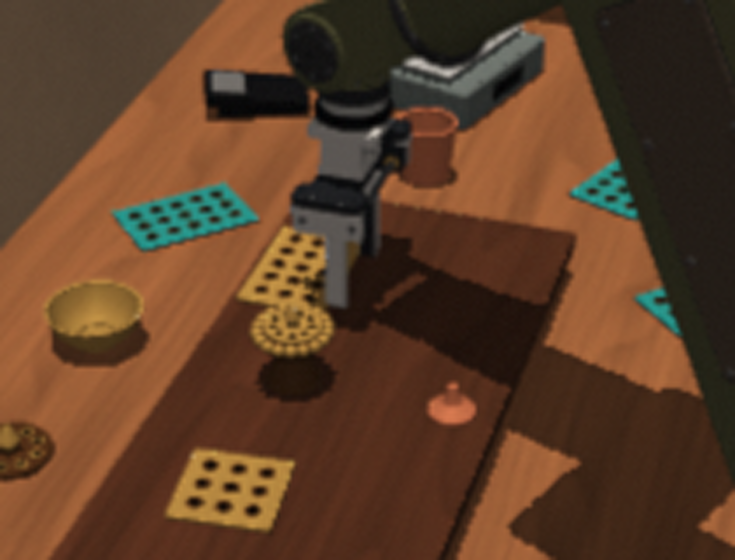

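```bash
cat > fr.py <<'E'
from h import *
for n in("top","side"):
    c=manip.camera(n);P=cloud(c)
    for d in manip.cut_out("long_plate",n):
        q=P[d["region"]&(c["z_map"]>0)];md=np.median(q,0)
        if not(450<md[0]<720 and -270<md[1]<-80):continue
        print(n,d["confidence"],len(q),md.round(1))
        q=q[abs(q[:,2]-54)<4]
        for y in range(-250,-100,12):
            k=q[abs(q[:,1]-y)<6]
            if len(k)>2:print(y,k[:,0].min().round(1),k[:,0].max().round(1),len(k))
E
python3 fr.py
```

```text
top 0.66 300 [ 625.5 -136.5   54.2]
-250 634.0 639.9 8
-238 637.3 640.0 3
-166 624.7 643.8 10
-154 597.7 644.2 51
-142 600.0 644.7 60
-130 600.3 644.9 64
-118 606.3 645.3 58
side 0.88 379 [ 609.1 -162.1   52.6]
-238 597.0 635.1 10
-226 559.1 635.3 25
-214 590.7 639.8 18
-202 583.7 641.4 28
-190 579.8 639.4 31
-178 575.3 640.9 31
-166 571.4 643.6 33
-154 565.9 640.0 37
-142 564.2 641.5 35
-130 562.4 643.6 46
-118 564.0 639.9 34
-106 604.1 636.4 8
```

```bash
python3 -m handwheel '[[[0,0,-5],0],[[0,0,-5],0],[[0,0,-5],0],[[0,0,-5],0],[[0,0,-5],0],[[0,0,-4],0],[[0,0,-3],0],[[0,0,-2],0],[[0,0,-1],0],[[0,0,0],0]]'
python3 fr.py | head -9; python3 d.py
python3 -m handwheel '[[[0,0,5],0],[[0,0,15],0],[[0,0,20],0],[[0,0,25],0],[[0,0,30],0],[[0,0,30],0],[[0,0,30],0],[[0,0,15],0],[[0,0,0],0],[[0,0,0],0]]'
python3 -c "
from h import *
c=fit()[0];cv2.imwrite('pics/top3.png',cv2.resize(c['pixels'][100:300,190:460,::-1],None,fx=2.9,fy=2.9))"
python3 fr.py
```

```text
clock: 7.15
eef_pos: [579.5, -181.0, 62.4]
eef_rot: [-3.118, 1.571, 0.012]
wrist_force: [-3.2, -0.2, 1.8]
finger_gap: 93.8
top 0.72 254 [ 661.6 -135.    54.6]
-166 673.3 678.9 3
-154 640.6 680.0 37
-142 637.8 679.9 61
-130 640.7 680.6 46
-118 644.1 680.7 55
side 0.87 360 [ 642.9 -159.    52.6]
-238 593.1 670.2 10
-226 589.4 671.7 24
pos [ 579.5 -181.    62.5] F [-2.2 -0.1  1.2] t 7.35
[[ 3.000e-04 -1.120e-02 -9.999e-01]
 [-0.000e+00 -9.999e-01  1.120e-02]
 [-1.000e+00  0.000e+00 -3.000e-04]]
spin about tool x 0.00042170528736239785
clock: 8.6
eef_pos: [410.3, -179.3, 62.7]
eef_rot: [2.731, 1.57, -0.422]
wrist_force: [0.4, 0.2, -0.1]
finger_gap: 94.4
edge x= [1.310000e-02 6.537409e+02] n 181 resid 0.93
plate [ 635.  -183.    54.4] ((635.1659545898438, -182.18963623046875), (140.72825622558594, 89.98430633544922), 89.82134246826172) front [ 680.2 -182.3] back [ 590.2 -182. ] yaw -0.0031 overhang 28.8
board yaw -0.0131
top 0.89 1664 [ 635.2 -182.3   54.2]
-250 593.4 678.3 62
-238 592.9 678.7 113
-226 590.4 678.8 125
-214 590.8 678.9 115
-202 590.9 679.1 117
-190 591.6 679.4 120
-178 591.0 679.8 118
-166 591.8 676.4 110
-154 594.2 677.4 109
-142 591.7 677.6 122
-130 592.3 680.5 118
-118 593.0 679.2 125
side 0.61 535 [ 633.9 -171.9   52.8]
-250 644.4 670.8 7
-238 589.9 677.9 35
-226 590.8 669.7 38
-214 589.7 673.6 33
-202 590.5 677.8 44
-190 589.2 674.6 38
-178 588.4 675.8 38
-166 589.6 674.2 43
-154 590.9 678.9 38
-142 590.3 674.0 43
-130 590.0 679.2 48
-118 590.0 675.8 41
-106 599.8 674.2 22
```

View pics/top3.png

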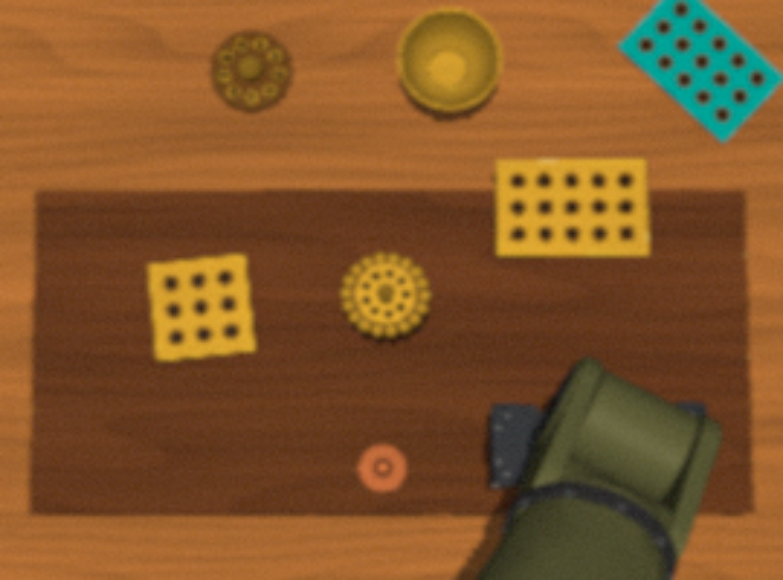

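```bash
python3 -m handwheel '[[[-10,0,0],0],[[-15,0,0],0],[[-15,0,0],0],[[-15,0,0],0],[[-15,0,0],0],[[-10,0,0],0],[[0,0,0],0],[[0,0,0],0],[[0,0,0],0],[[0,0,0],0]]'
python3 -c "
from h import *
fit()
for t in ('short_plate','burner','stick_holder'):
  print(t,[(d['confidence'],d['centre']) for d in manip.cut_out(t,'top')][:2])
print(manip.sign_off())"
```

```text
clock: 10.15
eef_pos: [409.3, -179.0, 142.1]
eef_rot: [-0.482, 1.57, 2.648]
wrist_force: [-0.4, 0.2, 0.5]
finger_gap: 94.0
edge x= [1.250000e-02 6.538029e+02] n 183 resid 0.93
board yaw -0.0125
short_plate [(0.86, [258.0, 207.5])]
burner [(0.62, [324.2, 201.7]), (0.33, [387.0, 169.2])]
stick_holder [(0.78, [321.2, 259.0])]
the job is handed in; nothing more can be done
None
```

I slid the long plate straight out over the front edge by pushing its back side with both open fingertips, about 2 mm above the board. I then backed off, raised the arm and handed the job in at about 10 s. `sign_off` gives no verdict.

- **Overhang:** with the fingers withdrawn, the top camera gave 28.8 mm. Correcting for viewing angle and pixel size puts it at about 28 mm. The fingertip position was the odd one out, pointing to about 25 mm; all of these are inside the 22 to 38 mm limits.
- **Angle and height:** the plate was about 0.01 rad off the edge. Its top was about 54 mm above the table, so it lies flat on the board.
- **Other things:** the top picture after the push showed nothing visibly disturbed. The short plate's detected centre in the final look was within 2 pixels (roughly 5 mm) of the start, which is normal scatter for the detector. The burner and stick holder looked to be where they started, but I had no starting detections to compare them with. I did not measure the lid, bowl, brush and cup.
- **Missed check:** in the last look before handing in, the detector did not report the long plate. Its final pose therefore comes from the look just before, and the only move since was the arm going straight up, well away from it.

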